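# Index the jig turntable and lock it

## Task

Turn the aluminium turntable of the wooden jig by pushing its upright black handle post, until the dark steel pointer on the turntable points squarely, point to point, at the fixed steel index finger on the board. With it resting there, swing the lock lever all the way over to its locked end without disturbing the setting. Leave the bottle, the wood offcut and the sanding block where they are.

Things in the scene. Friction and masses are not known exactly. Their poses are not given: they have to be found in the camera images.
- board: Plywood base board of the jig, 340 x 480 x 20 mm thick, lying flat on the bench, fixed. Origin: on the turntable's turning axis (the board's centre), at bench level. Its x axis runs along the 340 mm side, away from the robot; its z axis is up. Short lines on the board around the turntable are plain graduations.
- disc (a joint): Turn of the aluminium turntable (220 mm diameter, top 45 mm above the bench): angle in rad of the pointer from the board's +x, growing counter-clockwise from above. Turns either way without stops, stays where left (about 3 N at the handle post). A wooden blank 64 x 50 x 25 mm is screwed on its centre (top 70 mm above the bench).
- handle (a point): Upright round black handle post on the turntable, 24 mm diameter, 55 mm tall (45 to 100 mm above the bench), 85 mm from the turning axis, diametrically opposite the pointer. It is rigid with the turntable. Point: half-way up the post, on its centre line.
- pointer_tip (a point): Sharp outer end of the dark steel pointer (a flat bar 16 mm wide with an arrow end) on the turntable, 118 mm from the turning axis, 49 mm above the bench; the pointer lies radially, from 45 to 53 mm above the bench.
- index_tip (a point): Sharp inner end of the fixed steel index finger (a block 26 x 24 mm on the board with an arrow point towards the turning axis), 124 mm from the axis, 49 mm above the bench; the finger stands 20 to 53 mm above the bench. When set, pointer tip and index tip face each other with a 6 mm gap.
- index: The same index finger, fixed. Origin: on the turning axis, 20 mm above the bench; its x axis points from the turning axis out to the index point, z up.
- lock (a joint): Swing angle of the lock lever (rad) about its upright pivot, growing counter-clockwise seen from above: 0 unlocked, 1.2 locked (hard stop). From its pivot it points roughly to the robot: unlocked it leans to the robot's left (+y), locked to its right (-y), 0.6 rad either side of the board's -x. Stays where left (about 2 N at the knob); does not affect the turntable.
- lock_knob (a point): Upright round black knob at the free end of the steel lock lever, 22 mm diameter, 47 to 87 mm above the bench, 75 mm from the lever's pivot. Point: on its centre line, 67 mm above the bench. The flat lever below it is 16 mm wide, 47 to 55 mm above the bench.
- lock_pivot (a point): Pivot of the lock lever: top centre of its round grey housing (48 mm diameter), 67 mm above the bench, about 190 mm to the left or the right of the turning axis. A short grey plastic dust port (60 mm diameter tube, top 65 mm above the bench, fixed) stands on the other side.
- glue_mid (a point): Bystander: white plastic bottle standing upright, 60 mm diameter, 110 mm tall. Point: its centre, half-way up.
- offcut_mid (a point): Bystander: loose wood offcut 100 x 50 x 30 mm high, right of the board. Point: its centre.
- sander_mid (a point): Bystander: loose cork sanding block 110 x 65 x 24 mm high, left of the board. Point: its centre.

How it is judged (in metres and radians):
On the way, in this order (a step that is already met when the one before it is completed fails the run):
1. the pointer rests facing the index point while the lever is still unlocked (x of pointer_tip in the frame of index above 0.1 m and y of pointer_tip in the frame of index between -0.0065 and 0.0065 m and velocity of joint disc between -0.05 and 0.05 rad/s and value of joint lock below 0.5 rad), for 0.3 s.
2. the lock lever is swung to its locked end with the pointer still facing the index (x of pointer_tip in the frame of index above 0.1 m and y of pointer_tip in the frame of index between -0.0065 and 0.0065 m and velocity of joint disc between -0.05 and 0.05 rad/s and value of joint lock above 1.05 rad), for 0.2 s.
At the end, for the whole second after the job is handed in: The pointer tip is at rest within 6.5 mm (about 3 degrees) sideways of the index finger's centre line, on its side of the axis, and the lock lever is within 0.15 rad of its locked stop (all of step 2); the robot touches nothing.
It fails at once if a bystander (bottle, offcut or sanding block) is moved by more than 20 mm or the bottle is tipped over (distance of any of glue_mid, offcut_mid, sander_mid from where it was at the start of the episode above 0.02 m).
It also fails if it takes over 54 s, if anything falls off the work surface, if the arm or the gripper's body presses on something with over 40 N, if the wrist force passes 120 N, or if a joint passes its speed limit or range.

## Robot

A 6-joint arm with a two-finger parallel gripper is mounted at the origin on the work surface. World frame = base frame: x ahead of the robot, y to its left, z up, the work surface at z = 0. Lengths are in mm, angles in rad, forces in N, time in s.
With the tool pointing down it reaches from about 225 to 875 mm from the base axis. Payload 3.4 kg.
Tool frame: the origin (TCP) lies on the front face of the gripper's body, between the roots of the fingers; the fingertips stand 73 mm ahead of it and the grasp point (between the pads) lies 54 mm ahead of it; z points along the fingers, y is the direction in which the jaws open and shut (so a half turn about z gives the same grasp; the last joint's range is limited). The gripper opens to 85 mm and grips with 20 to 120 N. Pads are 22 mm wide; open, the fingers measure 114 mm over their backs; the gripper's body (76 mm by 85 mm) begins 54 mm behind the grasp point. The pads swing forward as they close: fully open they stand 13 mm farther back than shut.
Start: joints at [1.01, 0.276, 1.505, -0, 1.361, -0.121], TCP at [244.828, 520.302, 303.928] pointing down, gripper open.
Joint ranges: [-2.89, 2.89], [-0.75, 2.08], [0.22, 2.7], [-1.18, 4.32], [0.11, 2.71], [-2.7, 2.7]. Speed limits (rad/s): [2.57, 2.57, 3.14, 3.14, 3.14, 3.14].

## Interface

Orientations are given as a rotation vector (axis times angle).
In Python, from station import bot gives the robot as it stands.
- The arm moves only by the shell command python3 -m inch 'ROWS'. ROWS is JSON, a list of rows, each an object of numbers: "tx", "ty", "tz": the shift along the tool's x, y, z in mm; "ax", "ay", "az": the turn, a rotation vector about the tool's x, y, z in rad; "grip": the finger opening in mm, from 0 to 85.4. A call has 1 to 5 rows; each row is the pose to reach, as a shift and turn from the pose measured when the call began, along the tool's axes at that moment; what a row does not reach only later rows make up. A row lasts 1/8 s, in which the tool goes at most 62.5 mm and 10.7 degrees, less where a joint would pass 70% of its speed; a pose out of reach is approached as far as the arm can. A call with a gripper value outside its range is refused whole. The fingers move at their own pace and stop on an object; the grip force is fixed at half the most. Time passes only in rows, so rows that repeat a pose let the fingers close. It gives the time, the measured TCP pose, the force and the opening at its end, in the units of the state.
- bot.observe(): the state, without advancing time (a new reading comes with each control period).
- bot.capture(name): name is "scene" or "top"; returns (picture, depth): 384x512x3 uint8, red, green, blue; 384x512 float32, mm along the optical axis (not along the pixel's ray), 0 where there is no reading.
- bot.camera_info(name): a dict with "fx", "fy", "cx", "cy" (pixels), "k1" (the pictures are not rectified: a ray, as slopes to the right and down, at radius r is drawn at 1 + k1 r^2 times it, then the intrinsics apply), "view" (4x4, takes a point from world to camera coordinates). Camera axes: x right, y down, z forward; pixel columns grow to the right and rows downward; lengths in mm; the calibration is good to about 2 mm. A picture is of the moment at which its call begins. camera_info takes no time and is no camera call.
- bot.job_done(): hands the job in, once; it reports no verdict.
The state is a dict: "clock": time; "qpos": joint angles; "joint_velocities": joint speeds; "joint_torque": joint torques, N m; "ee_pos": TCP position; "tool_rot": TCP orientation; "ft_force": force on the tool from outside, world axes, zero at the start; "ft_torque": the same for the moment, N m; "finger_gap": opening from 0.0 (shut) to 1.0 (fully open).
Only numpy, scipy, OpenCV 4.12 (cv2) and the standard library are available. Lean on these libraries where they do the work, as an engineer would, in place of code of your own. Each camera call takes 0.05 s, during which the arm holds its last target.

## Working session

There is one attempt and no reset: what is moved stays moved. The work goes in short steps, Python scripts to look and compute and a shell command to move; the robot and the scene stay as the last step left them, time stands still between calls to the robot, and variables do not carry over. Pictures are saved under pics/ and viewed, and the job is handed in when it is done.

```bash
ls; mkdir -p pics; python3 - <<'E'
from station import bot
import cv2
s=bot.observe(); print(s)
for n in("scene","top"):
    p,d=bot.capture(n); cv2.imwrite(f"pics/{n}0.png",p[:,:,::-1]); import numpy as np; np.save(f"{n}0.npy",d); np.save(f"{n}0p.npy",p)
    print(bot.camera_info(n))
E
```

```text
pics
{'clock': 0.0, 'qpos': array([ 1.00999112e+00,  2.76607731e-01,  1.50616025e+00,  3.21038534e-05,
        1.36072768e+00, -1.21004434e-01]), 'joint_velocities': array([ 0.0013826 ,  0.000125  , -0.00111407,  0.00191318, -0.00125232,
       -0.00099446]), 'joint_torque': array([-2.11427810e-03, -4.16764212e+01, -2.45805341e+01, -6.07610968e-05,
        1.11930905e-02, -2.03938242e-05]), 'ee_pos': array([244.58905356, 519.92915778, 303.02153841]), 'tool_rot': array([-6.85147976e-01, -3.06528721e+00,  2.80013325e-03]), 'ft_force': array([-0.35878538, -0.3552971 , -0.35181171]), 'ft_torque': array([-0.00958926, -0.00787252, -0.0061748 ]), 'finger_gap': 1.0046263320782496}
{'fx': 358.26507131393583, 'fy': 358.26507131393583, 'cx': 253.36336024050888, 'cy': 191.15576297690436, 'k1': -0.09628247609659002, 'view': array([[ 4.54763098e-01,  8.90606391e-01, -3.28334531e-03,
        -3.13026657e+02],
       [ 7.50831000e-01, -3.85368307e-01, -5.36417820e-01,
        -3.64324490e+02],
       [-4.79002436e-01,  2.41477792e-01, -8.43946172e-01,
         1.21368083e+03],
       [ 0.00000000e+00,  0.00000000e+00,  0.00000000e+00,
         1.00000000e+00]])}
{'fx': 384.4538455120237, 'fy': 384.4538455120237, 'cx': 255.15692722286906, 'cy': 187.63725186697278, 'k1': -0.11099156637586607, 'view': array([[ 6.65728512e-03, -9.99608627e-01, -2.71711802e-02,
         5.54273338e+01],
       [-9.94254991e-01, -3.71391020e-03, -1.06972986e-01,
         5.75028666e+02],
       [ 1.06830208e-01,  2.77272312e-02, -9.93890591e-01,
         1.10393119e+03],
       [ 0.00000000e+00,  0.00000000e+00,  0.00000000e+00,
         1.00000000e+00]])}
```

View pics/scene0.png

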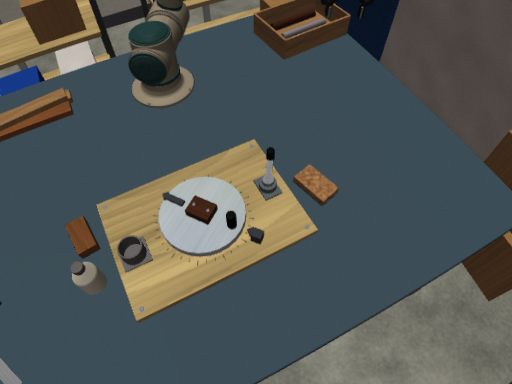

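View pics/top0.png

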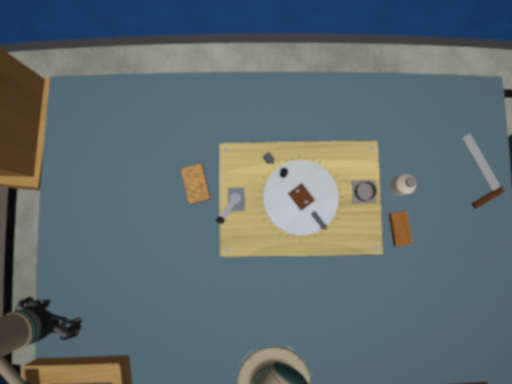

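The scene view shows the whole jig. In the top view (up = +x, left = +y) I read these pixel positions:
- Turntable centre about (301,198).
- Black handle post about (284,172) and pointer tip about (325,228).
- Index finger about (268,158).
- Lock pivot about (236,198) and knob about (221,219).
- Bottle (405,184), offcut (401,228) and sander (195,183).

Next I'll zoom in and measure.

```bash
cat > h.py <<'E'
import numpy as np, cv2
from station import bot
def K(c): return np.array([[c['fx'],0,c['cx']],[0,c['fy'],c['cy']],[0,0,1]]),np.array([c['k1'],0,0,0,0.])
def ray(n,uv):
    c=bot.camera_info(n);k,d=K(c);V=c['view']
    x=cv2.undistortPoints(np.array(uv,float).reshape(-1,1,2),k,d).reshape(-1,2)
    D=np.c_[x,np.ones(len(x))]@V[:3,:3]; o=-V[:3,:3].T@V[:3,3]
    return o,D
def onz(n,uv,z):
    o,D=ray(n,uv); t=(z-o[2])/D[:,2]; return o+D*t[:,None]
def proj(n,P):
    c=bot.camera_info(n);k,d=K(c);V=c['view']
    r,_=cv2.Rodrigues(V[:3,:3]); return cv2.projectPoints(np.array(P,float).reshape(-1,1,3),r,V[:3,3],k,d)[0].reshape(-1,2)
def crop(n,p,x0,y0,w,h,f,name): cv2.imwrite(name,cv2.resize(p[y0:y0+h,x0:x0+w,::-1],None,fx=f,fy=f,interpolation=cv2.INTER_CUBIC))
E
python3 - <<'E'
from h import *
crop('top',np.load('top0p.npy'),210,135,180,130,4.4,'pics/topz.png')
crop('scene',np.load('scene0p.npy'),95,140,225,180,3.3,'pics/scz.png')
E
```

```text
(no output)
```

View pics/topz.png

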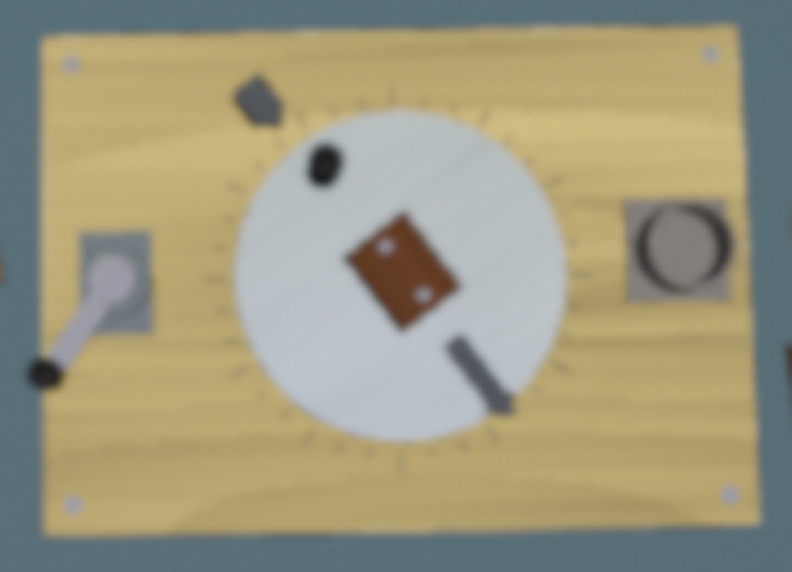

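View pics/scz.png

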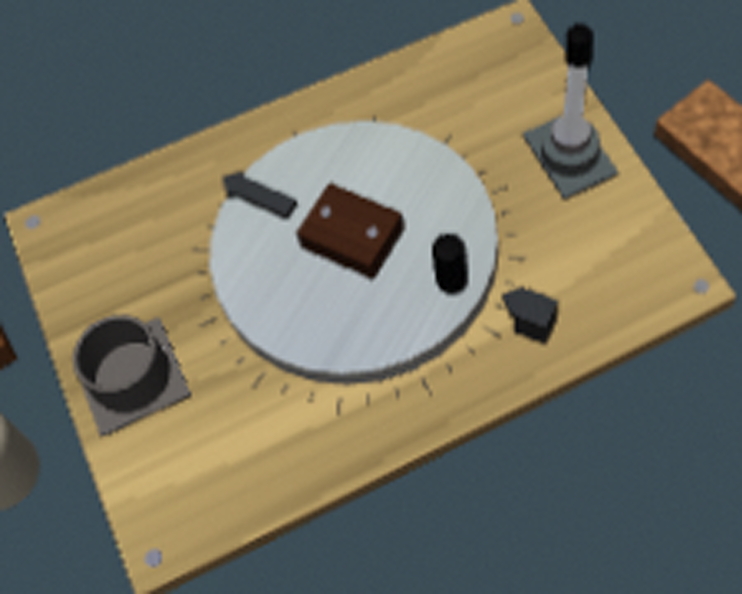

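The zooms show the index tip (zoomed top about (282,120), zoomed scene about (503,300)) and the pointer tip ((508,412) and (225,178)). The handle top is at (327,155) and (450,243). Now I'll fit the turning axis and the points with masks.

```bash
cat > m.py <<'E'
from h import *
def segs(n,p):
    hsv=cv2.cvtColor(p,cv2.COLOR_RGB2HSV)
    return hsv
def discC(n,p,guess):
    # light, unsaturated disc pixels -> boundary onto z=45, circle fit (R=110)
    hsv=segs(n,p); m=((hsv[...,1]<45)&(hsv[...,2]>130)).astype(np.uint8)
    _,l,st,_=cv2.connectedComponentsWithStats(m); k=l==l[guess[1],guess[0]]
    cs,_=cv2.findContours(k.astype(np.uint8),cv2.RETR_EXTERNAL,cv2.CHAIN_APPROX_NONE)
    c=max(cs,key=cv2.contourArea); h=cv2.convexHull(c).reshape(-1,2)
    P=onz(n,c.reshape(-1,2),45)[:,:2]
    from scipy.optimize import least_squares
    f=least_squares(lambda v:np.hypot(*(P-v[:2]).T)-v[2],[*P.mean(0),110],loss='soft_l1',f_scale=1.5)
    return f.x
def dark(n,p,thr=95):
    hsv=segs(n,p); m=((p.max(2)<thr)).astype(np.uint8)
    return m
def blobs(n,p,box,thr=95):
    x0,y0,x1,y1=box; m=np.zeros(p.shape[:2],np.uint8); m[y0:y1,x0:x1]=dark(n,p,thr)[y0:y1,x0:x1]
    N,l,st,ce=cv2.connectedComponentsWithStats(m)
    return [(st[i].tolist(),ce[i].round(1).tolist()) for i in range(1,N) if st[i,4]>8]
E
python3 - <<'E'
from m import *
T=np.load('top0p.npy');S=np.load('scene0p.npy')
print(discC('top',T,(290,215)),discC('scene',S,(200,240)))
print(blobs('top',T,(210,135,390,265)));print(blobs('scene',S,(155,140,300,250)))
z=lambda x,y:(210+x/4.4-.4,135+y/4.4-.4); w=lambda x,y:(95+x/3.3-.35,140+y/3.3-.35)
for nm,a,b,h in [('idx tip',(283,122),(503,300),53),('ptr',(510,412),(225,178),53),('handle',(327,155),(450,243),100),('knob',(46,372),(579,33),87),('pivot',(110,278),(572,135),67),('s1',(70,65),(701,287),20),('s2',(710,54),(153,558),20),('s3',(729,495),(33,222),20),('s4',(73,505),(517,19),20)]:
    print(nm,onz('top',[z(*a)],h).round(1),onz('scene',[w(*b)],h).round(1))
E
```

```text
[546.91158349 -73.69247442 108.67417311] [549.75552214 -73.77113474 107.22500843]
[([264, 154, 9, 9, 54], [268.4, 158.2]), ([280, 168, 7, 9, 47], [283.3, 172.1]), ([366, 182, 10, 16, 56], [372.2, 188.6]), ([354, 185, 10, 16, 45], [357.0, 193.1]), ([290, 194, 6, 7, 10], [292.7, 196.8]), ([388, 213, 2, 10, 12], [388.8, 217.0]), ([314, 215, 11, 13, 23], [319.7, 221.5]), ([216, 216, 8, 8, 45], [219.3, 219.7])]
[([155, 140, 95, 40, 1901], [186.4, 152.8]), ([256, 140, 44, 63, 1381], [284.3, 160.2]), ([261, 179, 14, 9, 47], [267.6, 184.0]), ([254, 181, 28, 19, 158], [266.9, 190.3]), ([163, 192, 22, 14, 142], [173.1, 198.7]), ([185, 196, 33, 29, 560], [200.9, 209.7]), ([226, 211, 11, 18, 166], [231.0, 219.4]), ([220, 222, 25, 28, 71], [233.5, 238.5]), ([247, 227, 17, 17, 190], [255.9, 234.7]), ([281, 240, 19, 10, 100], [292.8, 246.2]), ([171, 245, 8, 5, 12], [174.4, 247.1])]
idx tip [[646.9   3.6  53. ]] [[650.3   2.7  53. ]]
ptr [[ 456.2 -144.6   53. ]] [[ 457.8 -143.4   53. ]]
handle [[617.6 -23.3 100. ]] [[614.6 -20.2 100. ]]
knob [[479.8 154.5  87. ]] [[481. 156.  87.]]
pivot [[541.5 116.   67. ]] [[553.9 111.   67. ]]
s1 [[692.2 149.3  20. ]] [[694.8 148.7  20. ]]
s2 [[ 701.5 -291.3   20. ]] [[ 702.6 -291.2   20. ]]
s3 [[ 400.8 -297.    20. ]] [[ 403.  -296.4   20. ]]
s4 [[392.5 143.   20. ]] [[395.4 143.   20. ]]
```

Both views agree on the following:
- The turning axis is at about (548,−74), from the circle fit and the mean of the four screws, with board yaw about 1.2°.
- The index lies at about 37.5° and the handle at about 37.5°, so the pointer is at about −142.5°. Radii of 126.7, 115 and 85.6 mm match the given 124, 118 and 85.
- The knob is at (481,156). That matches the lever model, which puts the pivot at (544,116).

So the table needs a turn of about 180°. I'll go clockwise with the jaws kept tangential to the circle (joint 6 goes from about −130° to +38°), caging the post between the fingers.

```bash
cat > r.py <<'E'
import numpy as np
from scipy.spatial.transform import Rotation as R
from station import bot
A=np.array([548,-74.])
def down(psi): # tool y at psi deg, z down
    p=np.radians(psi); y=np.array([np.cos(p),np.sin(p),0]); z=np.array([0,0,-1.]); return R.from_matrix(np.c_[np.cross(y,z),y,z])
def rows(ts):
    s=bot.observe(); Q=R.from_rotvec(s['tool_rot']); 
    print('at',s['clock'],s['ee_pos'].round(1),'psi',np.degrees(np.arctan2(*Q.as_matrix()[1::-1,1])).round(1),'F',s['ft_force'].round(1),'q',np.degrees(s['qpos'][[0,5]]).round(0))
    for (p,psi) in ts:
        d=Q.inv().apply(np.array(p)-s['ee_pos']).round(1); a=(Q.inv()*down(psi)).as_rotvec().round(3)
        print('{"tx":%g,"ty":%g,"tz":%g,"ax":%g,"ay":%g,"az":%g}'%(*d,*a))
def arc(phi,z,r=85.,off=90):
    f=np.radians(phi); return ([A[0]+r*np.cos(f),A[1]+r*np.sin(f),z],phi+off)
E
python3 - <<'E'
from r import *
s=bot.observe()['ee_pos']; e=np.array([615.7,-22,220]);
rows([(s+(e-s)*k/12,64.8+62.7*min(1,k/10)) for k in (5,10,12)])
E
```

```text
at 0.1 [244.6 520.  303.1] psi 64.8 F [-0.5  0.6 -1.2] q [58. -7.]
{"tx":-236.1,"ty":-138.4,"tz":34.8,"ax":-0.002,"ay":-0.001,"az":-0.547}
{"tx":-472.1,"ty":-276.9,"tz":69.6,"ax":-0.001,"ay":-0.001,"az":-1.094}
{"tx":-566.6,"ty":-332.3,"tz":83.5,"ax":-0.001,"ay":-0.001,"az":-1.094}
```

```bash
python3 -m inch '[{"tx":-236,"ty":-138,"tz":20,"az":-0.55},{"tx":-236,"ty":-138,"tz":20,"az":-0.55},{"tx":-236,"ty":-138,"tz":20,"az":-0.55},{"tx":-236,"ty":-138,"tz":20,"az":-0.55},{"tx":-283,"ty":-166,"tz":25,"az":-0.6}]'
python3 - <<'E'
from r import *
rows([([615.7,-22,220],127.5)])
E
```

```text
at 0.1 [244.6 520.  303.1] psi 64.8 F [-0.5  0.6 -1.2] q [58. -7.]
{"tx":-566.6,"ty":-332.3,"tz":83.5,"ax":-0.001,"ay":-0.001,"az":-1.094}$[0]: bad value
```

```bash
python3 -m inch '[{"tx":-50,"ty":-30,"tz":5,"ax":0,"ay":0,"az":-0.1,"grip":85}]'; python3 -m inch --help | head -30
```

```text
clock: 0.22
ee_pos: [276.4, 473.4, 297.7]
tool_rot: [-0.519, -3.097, -0.0]
ft_force: [2.4, 0.5, -0.4]
finger_gap: 0.995invalid input: not JSON, or not a number
```

```bash
sed -i 's/"az":%g}/"az":%g,"grip":85}/' r.py; python3 - <<'E'
from r import *
rows([([615.7,-22,220],127.5)])
E
python3 -m inch '[{"tx":-50,"ty":-30,"tz":5,"ax":0,"ay":0,"az":-0.18,"grip":85},{"tx":-100,"ty":-60,"tz":10,"ax":0,"ay":0,"az":-0.36,"grip":85},{"tx":-150,"ty":-90,"tz":15,"ax":0,"ay":0,"az":-0.5,"grip":85},{"tx":-200,"ty":-120,"tz":20,"ax":0,"ay":0,"az":-0.6,"grip":85},{"tx":-250,"ty":-150,"tz":25,"ax":0,"ay":0,"az":-0.7,"grip":85}]'
python3 - <<'E'
from r import *
rows([([615.7,-22,220],127.5)])
E
```

```text
at 0.225 [276.4 473.4 297.7] psi 71.0 F [ 2.4  0.5 -0.4] q [ 52. -19.]
{"tx":-482.4,"ty":-357.7,"tz":77.2,"ax":0.001,"ay":-0.001,"az":-0.987,"grip":85}
clock: 0.85
ee_pos: [464.7, 248.3, 272.0]
tool_rot: [0.579, -3.087, -0.001]
ft_force: [1.4, 0.4, 0.8]
finger_gap: 0.996
at 0.85 [464.7 248.3 272. ] psi 111.3 F [1.4 0.4 0.8] q [ 21. -91.]
{"tx":-42.8,"ty":-306.7,"tz":51.7,"ax":0.001,"ay":-0.001,"az":-0.284,"grip":85}
```

```bash
python3 -m inch '[{"tx":-8,"ty":-61,"tz":10,"ax":0,"ay":0,"az":-0.06,"grip":85},{"tx":-17,"ty":-122,"tz":20,"ax":0,"ay":0,"az":-0.12,"grip":85},{"tx":-26,"ty":-183,"tz":30,"ax":0,"ay":0,"az":-0.18,"grip":85},{"tx":-34,"ty":-245,"tz":40,"ax":0,"ay":0,"az":-0.24,"grip":85},{"tx":-43,"ty":-306,"tz":52,"ax":0,"ay":0,"az":-0.284,"grip":85}]'
python3 - <<'E'
from r import *
rows([([615.7,-22,220],127.5),([615.7,-22,138],127.5)])
E
```

```text
clock: 1.48
ee_pos: [614.9, -20.6, 219.7]
tool_rot: [1.012, -2.973, -0.002]
ft_force: [0.4, -0.2, -0.2]
finger_gap: 0.996
at 1.475 [614.9 -20.6 219.7] psi 127.6 F [ 0.4 -0.2 -0.2] q [  -8. -136.]
{"tx":0.2,"ty":-1.6,"tz":-0.3,"ax":0.001,"ay":-0.001,"az":0.002,"grip":85}
{"tx":0.1,"ty":-1.7,"tz":81.7,"ax":0.001,"ay":-0.001,"az":0.002,"grip":85}
```

```bash
python3 -m inch '[{"tx":0,"ty":-1.7,"tz":30,"ax":0,"ay":0,"az":0,"grip":85},{"tx":0,"ty":-1.7,"tz":60,"ax":0,"ay":0,"az":0,"grip":85},{"tx":0,"ty":-1.7,"tz":82,"ax":0,"ay":0,"az":0,"grip":85},{"tx":0,"ty":-1.7,"tz":82,"ax":0,"ay":0,"az":0,"grip":32},{"tx":0,"ty":-1.7,"tz":82,"ax":0,"ay":0,"az":0,"grip":32}]'
python3 - <<'E'
from h import *
for n,b,f in(("scene",(95,140,225,180),3.3),("top",(210,135,180,130),4.4)):
    p,d=bot.capture(n); crop(n,p,*b,f,f'pics/{n}1.png')
from r import *
rows([arc(37.5-k,138) for k in (10,20,30,40,50)])
E
```

```text
clock: 2.1
ee_pos: [616.3, -21.9, 138.3]
tool_rot: [1.012, -2.974, -0.001]
ft_force: [0.7, 0.4, 0.4]
finger_gap: 0.6
at 2.2 [616.5 -21.9 139. ] psi 127.6 F [0.9 0.2 0.2] q [  -9. -136.]
{"tx":2.4,"ty":-14.3,"tz":1,"ax":-0,"ay":0.001,"az":0.176,"grip":85}
{"tx":6.3,"ty":-28.7,"tz":1,"ax":-0,"ay":0.001,"az":0.351,"grip":85}
{"tx":12.5,"ty":-42.1,"tz":1,"ax":-0,"ay":0.001,"az":0.525,"grip":85}
{"tx":21.1,"ty":-54.2,"tz":1,"ax":0,"ay":0.001,"az":0.7,"grip":85}
{"tx":31.6,"ty":-64.6,"tz":1,"ax":0,"ay":0.001,"az":0.874,"grip":85}
```

View pics/scene1.png

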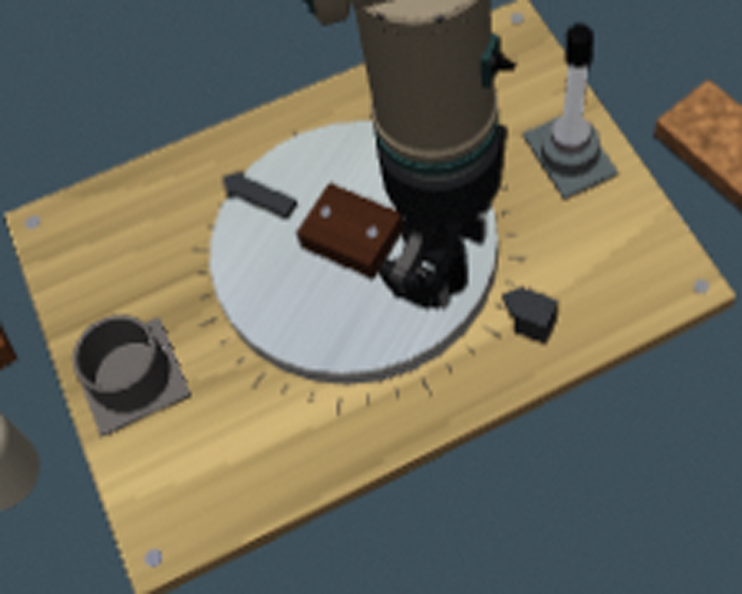

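The fingers straddle the post at about (430,270) in the zoom, and nothing else has moved. I'll start the clockwise arc.

```bash
sed -i 's/"grip":85/"grip":32/' r.py; python3 -m inch '[{"tx":2.4,"ty":-14.3,"tz":1,"ax":0,"ay":0,"az":0.175,"grip":32},{"tx":6.3,"ty":-28.7,"tz":1,"ax":0,"ay":0,"az":0.35,"grip":32},{"tx":12.5,"ty":-42,"tz":1,"ax":0,"ay":0,"az":0.525,"grip":32},{"tx":21,"ty":-54,"tz":1,"ax":0,"ay":0,"az":0.7,"grip":32},{"tx":31.6,"ty":-64.6,"tz":1,"ax":0,"ay":0,"az":0.874,"grip":32}]'
python3 - <<'E'
from r import *
rows([arc(-12.5-k,138) for k in (10,20,30,40,50)])
E
```

```text
clock: 2.82
ee_pos: [631.5, -91.4, 139.0]
tool_rot: [0.35, 3.119, 0.005]
ft_force: [0.8, 4.2, -0.1]
finger_gap: 0.377
at 2.825 [631.5 -91.4 139. ] psi 77.2 F [ 0.8  4.2 -0.1] q [-15. -92.]
{"tx":1.5,"ty":-15.9,"tz":0.9,"ax":0.003,"ay":0.002,"az":0.169,"grip":32}
{"tx":5.2,"ty":-30.2,"tz":0.9,"ax":0.003,"ay":0.002,"az":0.344,"grip":32}
{"tx":11.4,"ty":-43.7,"tz":0.8,"ax":0.004,"ay":0.001,"az":0.518,"grip":32}
{"tx":19.8,"ty":-55.8,"tz":0.8,"ax":0.004,"ay":0.001,"az":0.693,"grip":32}
{"tx":30.3,"ty":-66.4,"tz":0.7,"ax":0.004,"ay":0.001,"az":0.867,"grip":32}
```

```bash
python3 -m inch '[{"tx":1.5,"ty":-15.9,"tz":1,"ax":0,"ay":0,"az":0.17,"grip":32},{"tx":5.2,"ty":-30.2,"tz":1,"ax":0,"ay":0,"az":0.344,"grip":32},{"tx":11.4,"ty":-43.7,"tz":1,"ax":0,"ay":0,"az":0.518,"grip":32},{"tx":19.8,"ty":-55.8,"tz":1,"ax":0,"ay":0,"az":0.693,"grip":32},{"tx":30.3,"ty":-66.4,"tz":1,"ax":0,"ay":0,"az":0.867,"grip":32}]'
python3 - <<'E'
from r import *
rows([arc(-62.5-k,138) for k in (10,20,30,40,50)])
E
```

```text
clock: 3.45
ee_pos: [589.1, -149.6, 138.9]
tool_rot: [1.634, 2.675, 0.01]
ft_force: [3.5, 0.9, -2.4]
finger_gap: 0.373
at 3.45 [ 589.1 -149.6  138.9] psi 27.2 F [ 3.5  0.9 -2.4] q [-21. -48.]
{"tx":2.3,"ty":-16.3,"tz":0.8,"ax":0.009,"ay":0.002,"az":0.169,"grip":32}
{"tx":6,"ty":-30.7,"tz":0.7,"ax":0.009,"ay":0.001,"az":0.343,"grip":32}
{"tx":12.2,"ty":-44.1,"tz":0.5,"ax":0.009,"ay":-0,"az":0.518,"grip":32}
{"tx":20.6,"ty":-56.3,"tz":0.4,"ax":0.009,"ay":-0.001,"az":0.692,"grip":32}
{"tx":31,"ty":-66.9,"tz":0.3,"ax":0.009,"ay":-0.002,"az":0.867,"grip":32}
```

```bash
python3 -m inch '[{"tx":2.3,"ty":-16.3,"tz":0.8,"ax":0.009,"ay":0,"az":0.17,"grip":32},{"tx":6,"ty":-30.7,"tz":0.7,"ax":0.009,"ay":0,"az":0.343,"grip":32},{"tx":12.2,"ty":-44.1,"tz":0.5,"ax":0.009,"ay":0,"az":0.518,"grip":32},{"tx":20.6,"ty":-56.3,"tz":0.4,"ax":0.009,"ay":0,"az":0.692,"grip":32},{"tx":31,"ty":-66.9,"tz":0.3,"ax":0.009,"ay":0,"az":0.867,"grip":32}]'
python3 - <<'E'
from r import *
rows([arc(-112.5-k,138) for k in (8,16,24,30)])
E
```

```text
clock: 4.08
ee_pos: [517.9, -154.5, 139.9]
tool_rot: [2.611, 1.734, 0.008]
ft_force: [4.0, -3.7, -1.7]
finger_gap: 0.374
at 4.075 [ 517.9 -154.5  139.9] psi -22.8 F [ 4.  -3.7 -1.7] q [-24.  -1.]
{"tx":1.7,"ty":-14.9,"tz":1.8,"ax":0.009,"ay":-0.001,"az":0.134,"grip":32}
{"tx":4.1,"ty":-26.5,"tz":1.7,"ax":0.009,"ay":-0.001,"az":0.273,"grip":32}
{"tx":8.1,"ty":-37.7,"tz":1.6,"ax":0.009,"ay":-0.002,"az":0.413,"grip":32}
{"tx":12.1,"ty":-45.6,"tz":1.5,"ax":0.008,"ay":-0.002,"az":0.518,"grip":32}
```

```bash
python3 -m inch '[{"tx":1.7,"ty":-14.9,"tz":1.8,"ax":0.009,"ay":0,"az":0.134,"grip":32},{"tx":4.1,"ty":-26.5,"tz":1.7,"ax":0.009,"ay":0,"az":0.273,"grip":32},{"tx":8.1,"ty":-37.7,"tz":1.6,"ax":0.009,"ay":0,"az":0.413,"grip":32},{"tx":12.1,"ty":-45.6,"tz":1.5,"ax":0.009,"ay":0,"az":0.518,"grip":32},{"tx":12.1,"ty":-45.6,"tz":1.5,"ax":0.009,"ay":0,"az":0.518,"grip":32}]'
python3 - <<'E'
from h import *
for n,b,f in(("scene",(95,140,225,180),3.3),("top",(210,135,180,130),4.4)):
    p,d=bot.capture(n); crop(n,p,*b,f,f'pics/{n}2.png')
from r import *
rows([arc(-142.5,138)])
E
```

```text
clock: 4.7
ee_pos: [481.1, -126.0, 139.3]
tool_rot: [2.974, 1.012, 0.006]
ft_force: [0.1, -0.8, -0.8]
finger_gap: 0.379
at 4.8 [ 481.3 -125.9  138.8] psi -52.4 F [ 0.7 -0.7  1.5] q [-23.  30.]
{"tx":-0.5,"ty":-0.6,"tz":0.8,"ax":0.001,"ay":-0.003,"az":0.001,"grip":32}
```

View pics/scene2.png

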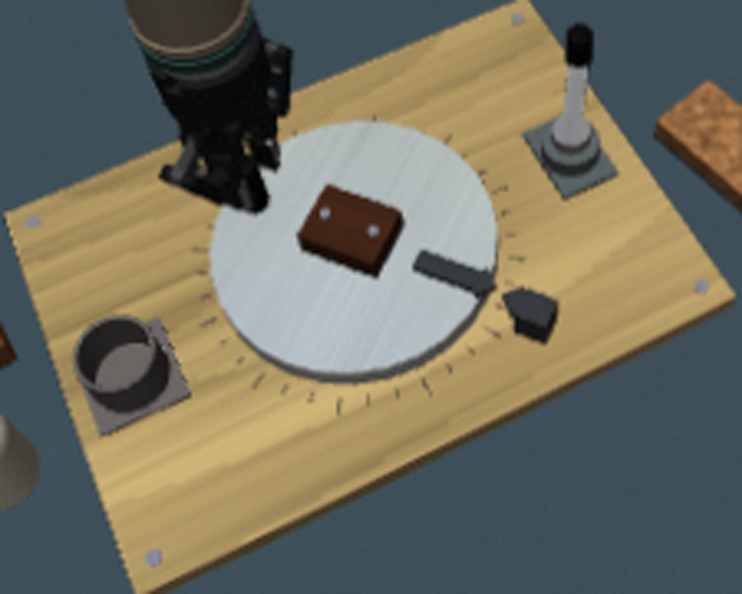

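View pics/top2.png

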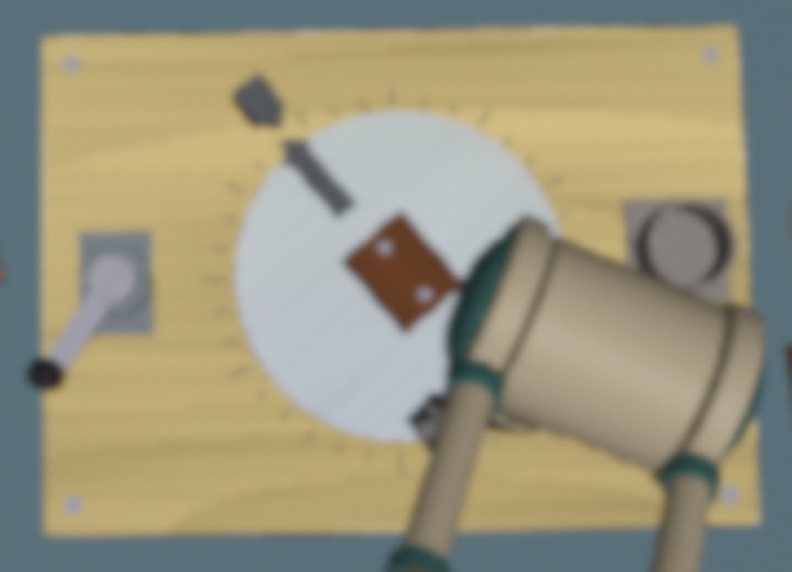

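The pointer tip (zoomed top (286,143), zoomed scene (493,288)) now almost faces the index tip (281,124 and 503,300). It lags by the cage slack, so closing on the post will centre it.

```bash
python3 -m inch '[{"tx":-0.3,"ty":-0.4,"tz":0,"ax":0,"ay":0,"az":0,"grip":20},{"tx":-0.3,"ty":-0.4,"tz":0,"ax":0,"ay":0,"az":0,"grip":20},{"tx":-0.3,"ty":-0.4,"tz":0,"ax":0,"ay":0,"az":0,"grip":20}]'
cat > look.py <<'E'
import sys
from m import *
k=sys.argv[1]
C=np.array([548.,-74])
for n,b,f in(("scene",(200,200,80,60),9),("top",(255,145,60,45),12)):
    p,d=bot.capture(n); crop(n,p,*b,f,f'pics/{n}{k}.png'); np.save(f'{n}{k}p.npy',p)
E
python3 look.py 3; python3 -c "
from r import *
rows([arc(-142.5,138)])"
```

```text
clock: 5.18
ee_pos: [481.7, -126.6, 139.4]
tool_rot: [2.973, 1.012, 0.007]
ft_force: [0.3, -5.3, 4.8]
finger_gap: 0.268
at 5.275 [ 481.7 -126.5  139.4] psi -52.4 F [ 1.9 -5.1  4.6] q [-23.  30.]
{"tx":-0.4,"ty":-1.3,"tz":1.3,"ax":0.003,"ay":-0.004,"az":0.002,"grip":32}
```

View pics/scene3.png

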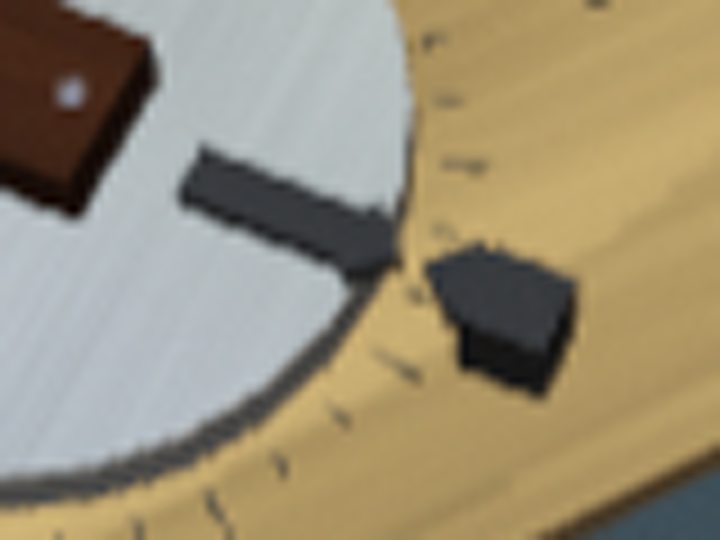

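View pics/top3.png

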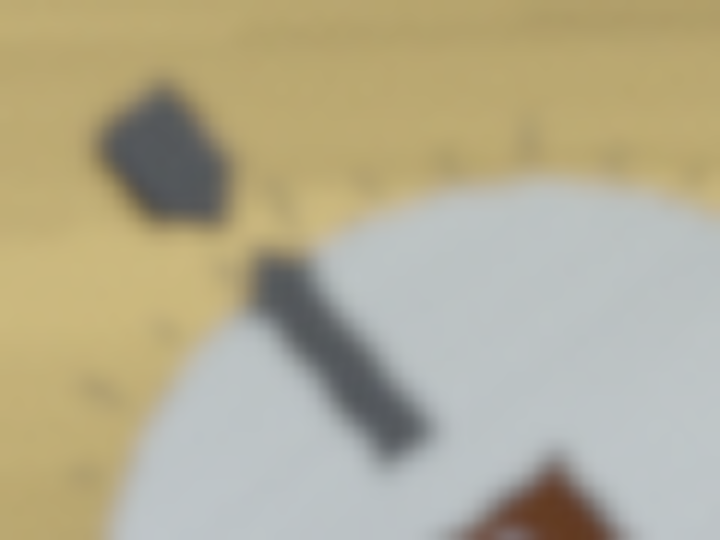

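```bash
cat > ang.py <<'E'
import sys
from m import *
k=sys.argv[1]
def zz(n,pt): 
    x0,y0,f=(200,200,9) if n=='scene' else (255,145,12)
    return (x0+(pt[0]+.5)/f-.5,y0+(pt[1]+.5)/f-.5)
pts=eval(sys.argv[2])
for n,(it,b1,b2,pt,t1,t2) in pts.items():
    W=onz(n,[zz(n,q) for q in (it,b1,b2,pt,t1,t2)],53)[:,:2]
    C=np.array([547,-74]) if n=='top' else np.array([549,-74])
    a=lambda v:np.degrees(np.arctan2(v[1],v[0])).round(2)
    print(n,'index tip',W[0].round(1),'dir from C',a(W[0]-C),'body',a((W[1]+W[2])/2-C),'r',np.hypot(*(W[0]-C)).round(1),'| pointer tip',W[3].round(1),a(W[3]-C),'tail',a((W[4]+W[5])/2-C),'axis',a(W[3]-(W[4]+W[5])/2),'r',np.hypot(*(W[3]-C)).round(1),'tailw',np.hypot(*(W[4]-W[5])).round(1),'bodyw',np.hypot(*(W[1]-W[2])).round(1))
E
python3 ang.py 3 "{'top':((222,222),(165,82),(98,148),(255,255),(432,430),(388,462)),'scene':((425,268),(480,243),(462,330),(400,262),(203,147),(180,202))}"
python3 ang.py 3 "{'scene':((425,268),(577,285),(548,365),(400,262),(203,147),(180,202))}"
python3 - <<'E'
# mask moments
from m import *
for n,g in(('top',((268,158),(284,172),)),('scene',((255,232),(236,226)))):
    p=np.load(n+'3p.npy'); hsv=cv2.cvtColor(p,cv2.COLOR_RGB2HSV)
    m=((p.max(2)<135)&(hsv[...,1]<90)).astype(np.uint8) if n=='top' else (p.max(2)<85).astype(np.uint8)
    N,l,st,ce=cv2.connectedComponentsWithStats(m)
    for x,y in g: print(n,(x,y),l[y,x],st[l[y,x]],ce[l[y,x]].round(2),onz(n,[ce[l[y,x]]],53).round(1))
E
```

```text
top index tip [644.8   6.1] dir from C 39.34 body 39.46 r 126.4 | pointer tip [636.7  -1.9] 38.81 tail 38.82 axis 38.8 r 115.1 tailw 13.2 bodyw 23.1
scene index tip [647.1   3.5] dir from C 38.32 body 38.41 r 125.0 | pointer tip [642.4  -1.7] 37.76 tail 37.47 axis 38.01 r 118.2 tailw 17.8 bodyw 26.1
scene index tip [647.1   3.5] dir from C 38.32 body 38.32 r 125.0 | pointer tip [642.4  -1.7] 37.76 tail 37.47 axis 38.01 r 118.2 tailw 17.8 bodyw 24.6
top (268, 158) 12 [263 152  11  12  84] [268.42 157.89] [[660.   19.6  53. ]]
top (284, 172) 0 [    0     0   512   384 59839] [241.23 123.79] [[762.5 100.4  53. ]]
scene (255, 232) 60 [248 227  16  17 184] [255.8  234.73] [[669.7  16.3  53. ]]
scene (236, 226) 53 [173 217  72  39 292] [222.38 235.2 ] [[634.5 -55.2  53. ]]
```

Both views agree. The index is at 38.3 to 39.3° and the pointer lags it by only about 0.55° (about 1.1 mm at the tip), against a tolerance of 3°. I'll nudge 0.8 mm counter-clockwise, release, retreat upward and check.

```bash
python3 -m inch '[{"tx":0,"ty":0.8,"tz":0,"ax":0,"ay":0,"az":0,"grip":20},{"tx":0,"ty":0.8,"tz":0,"ax":0,"ay":0,"az":0,"grip":32},{"tx":0,"ty":0.8,"tz":0,"ax":0,"ay":0,"az":0,"grip":60},{"tx":0,"ty":0.8,"tz":0,"ax":0,"ay":0,"az":0,"grip":60},{"tx":0,"ty":0.8,"tz":0,"ax":0,"ay":0,"az":0,"grip":60}]'
python3 -m inch '[{"tx":0,"ty":0,"tz":-40,"ax":0,"ay":0,"az":0,"grip":60},{"tx":0,"ty":0,"tz":-90,"ax":0,"ay":0,"az":0,"grip":60},{"tx":0,"ty":0,"tz":-90,"ax":0,"ay":0,"az":0,"grip":60}]'
python3 look.py 4; python3 - <<'E'
from h import *
crop('top',np.load('top4p.npy'),180,120,240,150,3.3,'pics/tw4.png')
E
```

```text
clock: 5.9
ee_pos: [482.0, -127.0, 139.2]
tool_rot: [2.973, 1.012, 0.007]
ft_force: [-0.4, 0.5, 0.2]
finger_gap: 0.704
clock: 6.28
ee_pos: [483.8, -127.8, 233.0]
tool_rot: [2.967, 1.01, 0.018]
ft_force: [-0.6, 0.3, -0.1]
finger_gap: 0.699
```

View pics/scene4.png

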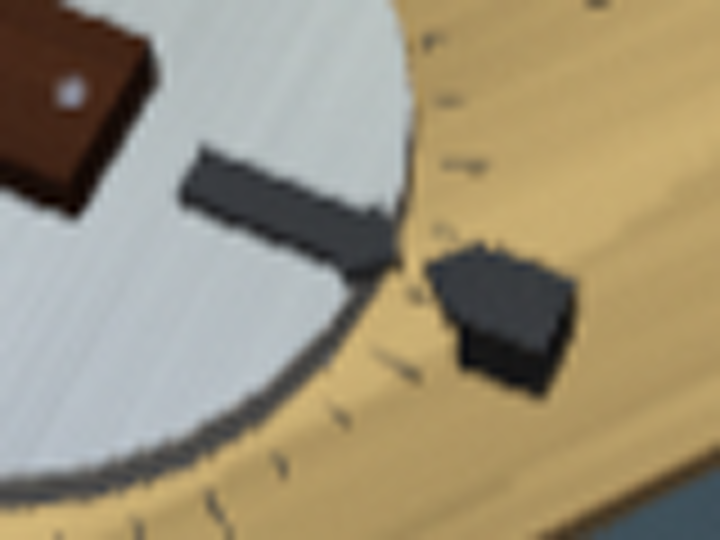

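View pics/top4.png

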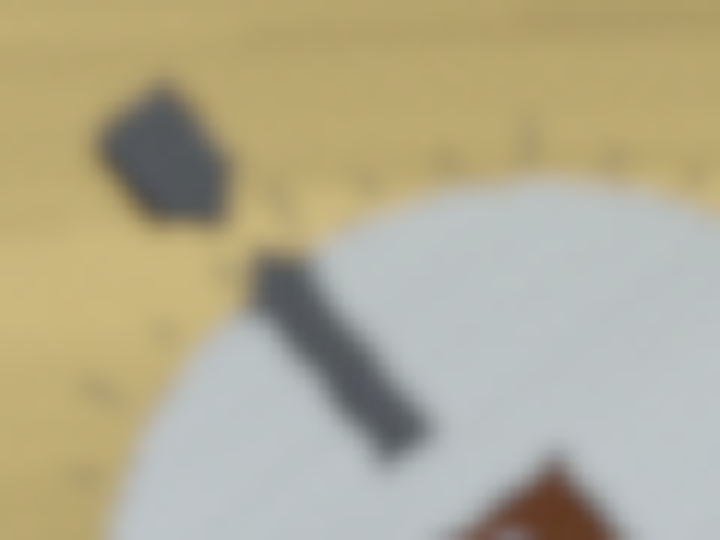

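The pointer stays square after release: the tips are still at (257,256)/(222,222) zoomed top and (400,262)/(425,268) zoomed scene, about 0.5° off. Next is the lever knob.

```bash
sed -i 's/"grip":32/"grip":60/' r.py; python3 - <<'E'
from r import *
s=bot.observe()['ee_pos'];e=np.array([481,156,220.])
rows([(s+(e-s)*k/5,-52.4-37.6*k/5) for k in range(1,6)])
E
```

```text
at 6.375 [ 481.4 -126.9  229.4] psi -52.4 F [-1.   0.5 -0.2] q [-23.  29.]
{"tx":34.4,"ty":-44.9,"tz":1.9,"ax":0.003,"ay":-0.004,"az":0.131,"grip":60}
{"tx":68.9,"ty":-89.8,"tz":3.8,"ax":0.002,"ay":-0.005,"az":0.262,"grip":60}
{"tx":103.3,"ty":-134.7,"tz":5.7,"ax":0.002,"ay":-0.005,"az":0.394,"grip":60}
{"tx":137.7,"ty":-179.5,"tz":7.6,"ax":0.002,"ay":-0.005,"az":0.525,"grip":60}
{"tx":172.2,"ty":-224.4,"tz":9.4,"ax":0.001,"ay":-0.005,"az":0.656,"grip":60}
```

View pics/tw4.png

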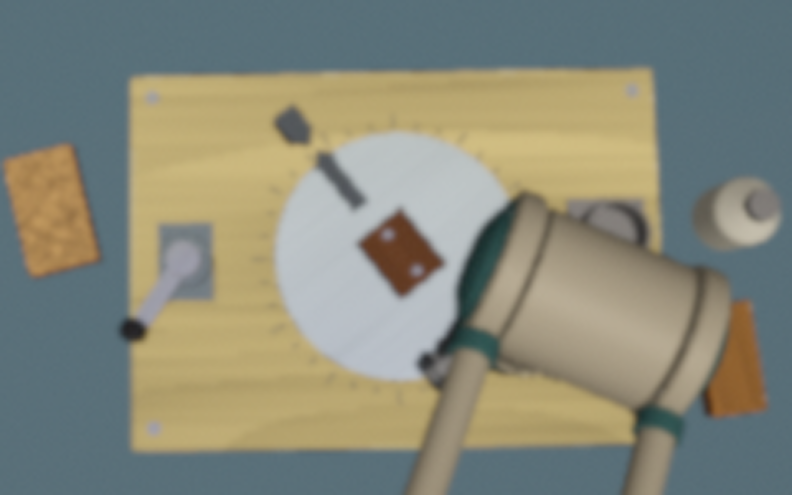

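The bottle, sander and offcut are where they were, and the lever is still unlocked with its knob at (132,329). I'll move over the knob.

```bash
python3 -m inch '[{"tx":34.4,"ty":-44.9,"tz":2,"ax":0,"ay":0,"az":0.131,"grip":60},{"tx":68.9,"ty":-89.8,"tz":4,"ax":0,"ay":0,"az":0.262,"grip":60},{"tx":103.3,"ty":-134.7,"tz":6,"ax":0,"ay":-0.005,"az":0.394,"grip":60},{"tx":137.7,"ty":-179.5,"tz":8,"ax":0,"ay":-0.005,"az":0.525,"grip":60},{"tx":172,"ty":-224.4,"tz":9,"ax":0,"ay":-0.005,"az":0.656,"grip":60}]'
python3 - <<'E'
from r import *
rows([([481,156,220.],-90),([481,156,138.],-90)])
E
```

```text
clock: 7.0
ee_pos: [479.6, 157.4, 218.5]
tool_rot: [3.139, -0.007, -0.005]
ft_force: [0.6, -0.3, 0.2]
finger_gap: 0.702
at 7.0 [479.6 157.4 218.5] psi -90.2 F [ 0.6 -0.3  0.2] q [ 10. 101.]
{"tx":1.4,"ty":1.4,"tz":-1.5,"ax":0.002,"ay":0.003,"az":-0.004,"grip":60}
{"tx":1.6,"ty":1.3,"tz":80.5,"ax":0.002,"ay":0.003,"az":-0.004,"grip":60}
```

```bash
python3 -m inch '[{"tx":1.5,"ty":1.3,"tz":25,"ax":0,"ay":0,"az":0,"grip":60},{"tx":1.5,"ty":1.3,"tz":55,"ax":0,"ay":0,"az":0,"grip":60},{"tx":1.5,"ty":1.3,"tz":80,"ax":0,"ay":0,"az":0,"grip":60},{"tx":1.5,"ty":1.3,"tz":80,"ax":0,"ay":0,"az":0,"grip":32},{"tx":1.5,"ty":1.3,"tz":80,"ax":0,"ay":0,"az":0,"grip":32}]'
python3 - <<'E'
from h import *
p,d=bot.capture("scene"); crop("scene",p,200,100,130,130,4.5,'pics/scene5.png')
from r import *
import r
r.A=np.array([544.,116])
rows([(arc(a,138,75)[0],-90) for a in (158,170,182,194,206,214)])
E
```

```text
clock: 7.62
ee_pos: [480.8, 155.9, 138.4]
tool_rot: [3.139, -0.007, -0.006]
ft_force: [-0.8, -0.5, -0.2]
finger_gap: 0.374
at 7.675 [481.2 156.  138.9] psi -90.3 F [0.7 0.3 1.1] q [ 10. 100.]
{"tx":-6.7,"ty":11.9,"tz":1,"ax":0.002,"ay":0.002,"az":-0.004,"grip":60}
{"tx":-11,"ty":27,"tz":1,"ax":0.002,"ay":0.002,"az":-0.004,"grip":60}
{"tx":-12,"ty":42.6,"tz":1,"ax":0.002,"ay":0.002,"az":-0.004,"grip":60}
{"tx":-9.7,"ty":58.2,"tz":1.1,"ax":0.002,"ay":0.002,"az":-0.004,"grip":60}
{"tx":-4.3,"ty":72.9,"tz":1.1,"ax":0.002,"ay":0.002,"az":-0.004,"grip":60}
{"tx":1,"ty":81.9,"tz":1.1,"ax":0.002,"ay":0.002,"az":-0.004,"grip":60}
```

View pics/scene5.png

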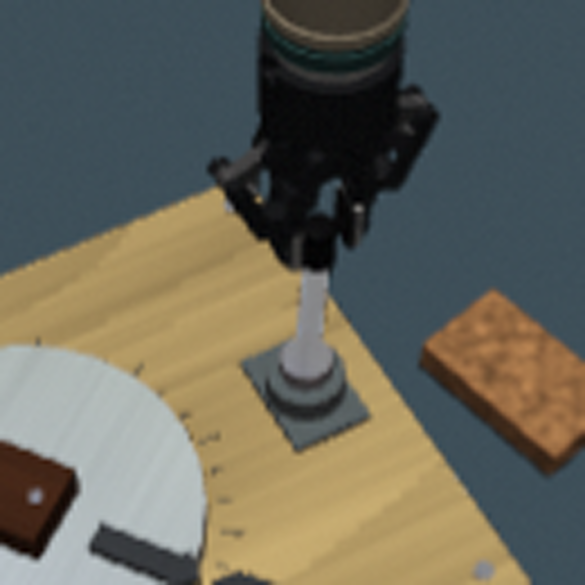

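The knob (318,250) sits between the two fingers (about (280,240) and (355,220)). I'll sweep it along its arc.

```bash
python3 -m inch '[{"tx":-6.7,"ty":12,"tz":1,"ax":0,"ay":0,"az":0,"grip":32},{"tx":-11,"ty":27,"tz":1,"ax":0,"ay":0,"az":0,"grip":32},{"tx":-12,"ty":42.6,"tz":1,"ax":0,"ay":0,"az":0,"grip":32},{"tx":-9.7,"ty":58,"tz":1,"ax":0,"ay":0,"az":0,"grip":32},{"tx":-4.3,"ty":73,"tz":1,"ax":0,"ay":0,"az":0,"grip":32}]'
python3 - <<'E'
from r import *
import r
r.A=np.array([544.,116])
rows([(arc(a,138,75)[0],-90) for a in (211,216,219)])
E
```

```text
clock: 8.3
ee_pos: [476.5, 81.8, 138.3]
tool_rot: [3.14, -0.007, -0.004]
ft_force: [-1.6, 2.7, -0.1]
finger_gap: 0.378
at 8.3 [476.5  81.8 138.3] psi -90.3 F [-1.6  2.7 -0.1] q [ 2. 92.]
{"tx":3.2,"ty":4.5,"tz":0.3,"ax":0.002,"ay":0.002,"az":-0.005,"grip":60}
{"tx":6.8,"ty":9.9,"tz":0.3,"ax":0.002,"ay":0.002,"az":-0.005,"grip":60}
{"tx":9.2,"ty":13,"tz":0.3,"ax":0.002,"ay":0.002,"az":-0.005,"grip":60}
```

```bash
python3 -m inch '[{"tx":3.2,"ty":4.5,"tz":0,"ax":0,"ay":0,"az":0,"grip":32},{"tx":6.8,"ty":10,"tz":0,"ax":0,"ay":0,"az":0,"grip":32},{"tx":8,"ty":13,"tz":0,"ax":0,"ay":0,"az":0,"grip":32},{"tx":8,"ty":14.5,"tz":0,"ax":0,"ay":0,"az":0,"grip":32},{"tx":8,"ty":14.5,"tz":0,"ax":0,"ay":0,"az":0,"grip":32}]'
python3 - <<'E'
from h import *
p,d=bot.capture("scene"); crop("scene",p,200,100,130,130,4.5,'pics/scene6.png')
E
```

```text
clock: 8.93
ee_pos: [485.4, 67.5, 138.5]
tool_rot: [3.14, -0.007, 0.0]
ft_force: [0.9, 2.5, -1.6]
finger_gap: 0.373
```

View pics/scene6.png

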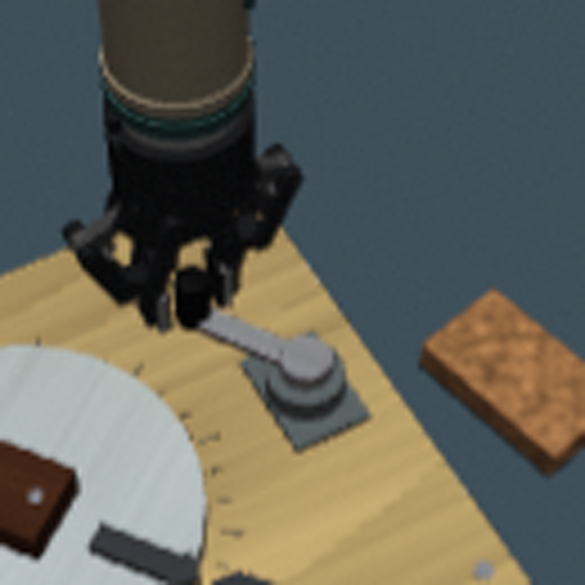

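The lever has swung over (knob at (193,295)), but the force is still only friction. I'll push a little further until I feel the stop.

```bash
python3 -m inch '[{"tx":1,"ty":1.5,"tz":0,"ax":0,"ay":0,"az":0,"grip":32},{"tx":1.5,"ty":3,"tz":0,"ax":0,"ay":0,"az":0,"grip":32},{"tx":1.5,"ty":3,"tz":0,"ax":0,"ay":0,"az":0,"grip":32}]'
```

```text
clock: 9.35
ee_pos: [485.9, 66.2, 138.5]
tool_rot: [-3.14, 0.01, 0.003]
ft_force: [0.6, 9.9, 0.1]
finger_gap: 0.372
```

The force rose to 10 N with the tool stalled, so the lever is at the hard stop. I'll centre on the knob, open, lift clear and check.

```bash
python3 -m inch '[{"tx":0,"ty":-4,"tz":0,"ax":0,"ay":0,"az":0,"grip":60},{"tx":0,"ty":-4,"tz":0,"ax":0,"ay":0,"az":0,"grip":60},{"tx":0,"ty":-4,"tz":0,"ax":0,"ay":0,"az":0,"grip":60},{"tx":0,"ty":-4,"tz":-50,"ax":0,"ay":0,"az":0,"grip":60},{"tx":0,"ty":-4,"tz":-100,"ax":0,"ay":0,"az":0,"grip":60}]'
python3 -m inch '[{"tx":-50,"ty":-30,"tz":-20,"ax":0,"ay":0,"az":0,"grip":60},{"tx":-100,"ty":-60,"tz":-40,"ax":0,"ay":0,"az":0,"grip":60},{"tx":-150,"ty":-90,"tz":-40,"ax":0,"ay":0,"az":0,"grip":60},{"tx":-150,"ty":-120,"tz":-40,"ax":0,"ay":0,"az":0,"grip":60},{"tx":-150,"ty":-120,"tz":-40,"ax":0,"ay":0,"az":0,"grip":60}]'
python3 look.py 7; python3 - <<'E'
from h import *
crop('top',np.load('top7p.npy'),180,120,240,150,3.3,'pics/tw7.png')
E
```

```text
clock: 9.98
ee_pos: [485.8, 69.6, 239.1]
tool_rot: [-3.14, 0.01, 0.006]
ft_force: [0.9, 0.2, 0.6]
finger_gap: 0.702
clock: 10.6
ee_pos: [336.4, 191.4, 280.3]
tool_rot: [-3.14, 0.005, 0.004]
ft_force: [0.9, -0.5, 0.1]
finger_gap: 0.704
```

View pics/tw7.png

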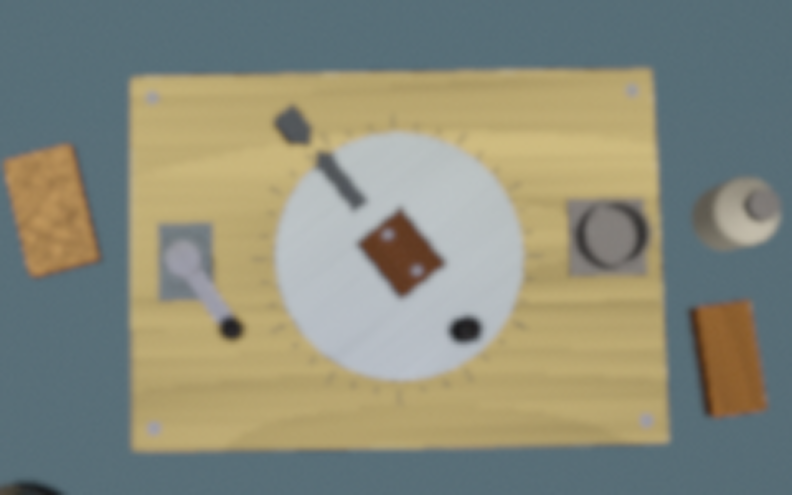

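View pics/top7.png

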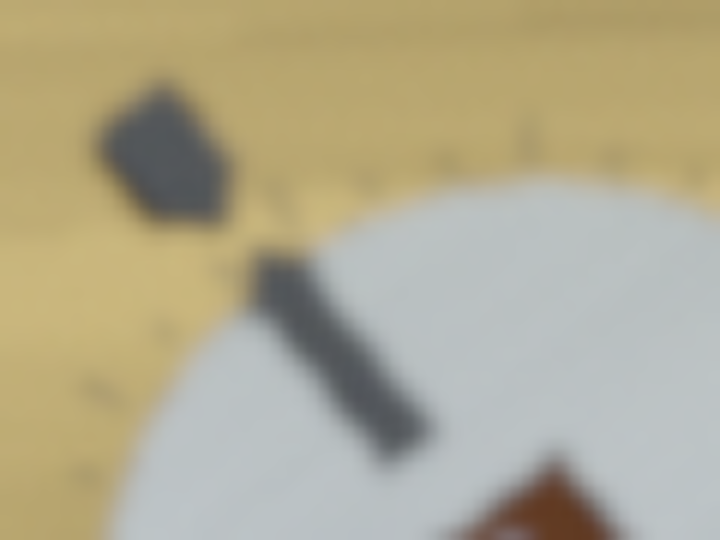

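View pics/scene7.png

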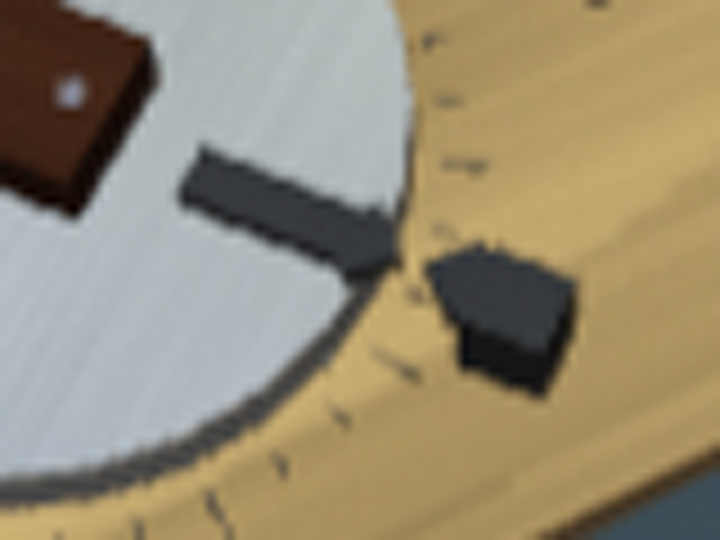

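The pointer is unchanged and square (257,256 against 222,222). The lever is locked with its knob at (231,327), and the bystanders haven't moved. I'll do one numeric check of the lever angle before handing in.

```bash
python3 - <<'E'
from h import *
k=onz('top',[(180+231.5/3.3-.35,120+327/3.3-.35)],85)[0]; v=k[:2]-[544,116]
a=np.degrees(np.arctan2(v[1],v[0]))%360; print(k,np.hypot(*v),'lock rad',np.radians(a-146.8)); 
if np.radians(a-146.8)>1.1: print(bot.job_done())
E
```

```text
[481.5734321   71.30792203  85.        ] 76.77537504361243 lock rad 1.2007764112218937
the job is handed in; nothing more can be done
None
```

The pointer now faces the index finger and the lock lever is at its locked stop. I handed the job in at about 10.7 s of the 54 s allowed.

- **Turntable:** I caged the handle post between the fingers and turned the table about 180° clockwise. I closed on the post to centre it, nudged it 0.8 mm, released and lifted clear.
- **Pointer:** Before the nudge, both cameras put it about 0.5° (about 1.1 mm at the tip) short of the index, against the 6.5 mm limit. In the pictures after release and after locking it looked unchanged, so the nudge made no visible difference. I did not recompute the angle.
- **Lock lever:** I swung the knob over until the force rose to about 10 N at the stop, then backed off and retreated. The last top view puts the lever at about 1.20 rad, with the knob 76.8 mm from the pivot against the 75 mm given.
- **Bystanders:** In the last top view the bottle, offcut and sanding block look unmoved. I judged this by eye and did not measure it. The arm was clear of everything.
- **Disagreements:** The two cameras differ by 2–3 mm, and by about 1° in absolute angle. They agree on how far the pointer is from the index. One early scene-view reading of the lever pivot was about 10 mm off the board geometry, so I dropped it.

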